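# Clamp a carved printing block with a recessed knob

### The job

Set the carved printing block gently, carving up, on the bed of the bench clamp between the wooden fence and the jaw, its long side across the gap, and let go of it. Then reach into the clamp's round well and turn the red knob clockwise, feeling the load, until the jaw pinches the block firmly against the fence with about 14 N (8 to 20 N will do, never above 25 N), and let the knob go. Do not lean on the green guard around the knob, and leave the jar, the cup and the round stamp where they stand.

Things in the scene. Friction and masses are not known exactly. Their poses are not given: they have to be found in the camera images.
- block: Carved dark-wood printing block, loose on the table at the start: 44 (its x) x 60 (its y) x 36 (z, carved face up) mm, 80 to 170 g. Origin at the centre of its underside. Grasp it across the 44 mm sides. In the clamp its y axis lies along the clamp's y axis, either way round.
- clamp: Bench clamp fixed to the table: aluminium bed plate 130 (x) x 250 (y, from -165 to +85) x 15 mm high. Origin at table height. In its frame the fence's face is at y = +57 mm and the knob's axis at x = 0, y = -104 mm; the pad of the jaw faces the fence from somewhere between y = -25 and -14 mm at the start and moves to +y. Nothing stands beside the bed in x.
- bed (a point): Point on the bed's upper face (15 mm over the table), in the clamp's frame at x = 0, y = +18 mm; axes as the clamp's. The block goes on the bed with its centre some 3 to 4 mm from here towards +y; the jaw then pushes it the rest of the way to the fence.
- fence: Fixed light-wood fence of the clamp, 100 (x) x 15 (y) mm, its top 49 mm over the table. Its pose is given as the clamp's own origin and axes.
- jaw: Moving jaw: dark steel carriage 90 (x) x 10 (y) mm; in front a stiffly sprung black rubber pad 80 mm wide on shims, its face 8 to 13 mm before the carriage, different each time. Top 50 mm over the table. Origin on the middle of the carriage's front face, 0.5 mm over the bed. Moves 12 mm towards the fence per radian of knob, stays where left. First firm contact to 14 N: about 0.2 rad of knob.
- guard: Green square guard block around the knob, 118 x 118 mm, top 66 mm over the table, with a round well 92 mm in diameter, open upward, centred on the knob. Pose given as the clamp's own origin and axes. A gripper opened wide does not fit into the well: open only to about 26 mm for the knob. More than 10 N on it is a fault.
- knob_grip (a point): Grip point on the knob's upright axis, 48 mm over the table. Red bar 38 mm long (point's x), 14 thick (its y), from 26 to 58 mm over the table, on a black disc 40 mm wide. Clockwise from above closes the jaw; it needs 1 to 2.1 rad, mostly two grasps (the bar is alike after half a turn). Steady drag 0.34 N m; each newton of jaw force adds 0.012 N m; a block just sliding adds next to nothing.
- jar: Bystander: blue glazed jar with a white cap, 68 mm in diameter, 90 mm high, origin under its centre.
- cup: Bystander: terracotta cup, 76 mm in diameter, 85 mm high, origin under its centre.
- stamp: Bystander: small round light-wood stamp with a grip, 52 mm in diameter, 62 mm high, origin under its centre.

How it is judged:
On the way, in this order (a step that is already met when the one before it is completed fails the run):
1. the block lies on the clamp's bed between fence and jaw, carving up, let go, not yet pinched (horizontal distance between block and bed below 0.025 m and z of block in the frame of bed between -0.004 and 0.004 m and angle between block's own z axis and vertical below 0.1 rad and angle between the y axis of block and the y axis of clamp, either way round below 0.25 rad and contact force between the fingers and block below 0.1 N and contact force between jaw and block below 5 N), for 0.2 s.
2. the jaw pinches the block with 8 to 20 N (contact force between jaw and block between 8 and 20 N), for 0.2 s.
At the end, for the whole second after the job is handed in: The block lies flat on the bed, carving up (tilt under 0.1 rad, within 4 mm of the bed), within 20 mm of the bed's middle line in x, square to the fence (within 0.1 rad), still, pinched by the jaw with 8 to 20 N and pressed on the fence with more than 6 N, with knob and block released (all of step 2 and contact force between fence and block above 6 N and z of block in the frame of bed between -0.004 and 0.004 m and x of block in the frame of bed between -0.02 and 0.02 m and angle between block's own z axis and vertical below 0.1 rad and angle between the y axis of block and the y axis of clamp, either way round below 0.1 rad and linear speed of block below 0.01 m/s); the robot touches nothing.
It fails at once if the jaw presses the block with more than 25 N (contact force between jaw and block above 25 N).
It fails at once if the arm or fingers push the guard with more than 10 N (contact force between any of the arm, the fingers and guard above 10 N).
It fails at once if the block is dropped into the clamp (faster than 0.7 m/s within 30 mm of the bed) (horizontal distance between block and bed below 0.06 m and z of block in the frame of bed below 0.03 m and linear speed of block above 0.7 m/s).
It fails at once if the jar, the cup or the stamp is moved more than 30 mm (distance of any of jar, cup, stamp from where it was at the start of the episode above 0.03 m).
It also fails if it takes over 72 s, if anything falls off the work surface, if the arm or the gripper's body presses on something with over 40 N, if the wrist force passes 120 N, or if a joint passes its speed limit or range.

### The arm

A 6-joint arm with a two-finger parallel gripper is mounted at the origin on the work surface. World frame = base frame: x ahead of the robot, y to its left, z up, the work surface at z = 0. Lengths are in m, angles in rad, forces in N, time in s.
With the tool pointing down it reaches from about 0.3 to 0.75 m from the base axis. Payload 8.5 kg.
Tool frame: the origin (TCP) lies between the finger pads; the fingertips stand 8 mm ahead of it and the grasp point (between the pads) lies 11 mm behind it (finger_overhang is the distance from the TCP to the fingertips, in m); z points along the fingers, y is the direction in which the jaws open and shut (so a half turn about z gives the same grasp; the last joint's range is limited). The gripper opens to 85 mm and grips with 20 to 120 N. Pads are 22 mm wide; open, the fingers measure 114 mm over their backs; the gripper's body (76 mm by 85 mm) begins 54 mm behind the grasp point. The pads swing forward as they close: fully open they stand 13 mm farther back than shut.
Start: joints at [-1.405, 0.381, 1.297, -0, 1.464, -0.215], TCP at [0.204, -0.511, 0.239] pointing down, gripper open.
Joint ranges: [-3.11, 3.11], [-0.89, 2.33], [0.22, 2.48], [-1.42, 4.56], [0.17, 2.85], [-2.88, 2.88]. Speed limits (rad/s): [2.39, 2.39, 3.14, 3.14, 3.14, 3.14].

### API

Orientations are given as a unit quaternion [x, y, z, w].
In Python, from plant import read_state, snapshot, camera_info, close_job, finger_overhang gives the robot as it stands. The module is installed in compiled form; this text tells all that it offers.
- The arm moves only by the tool servo_tool, never from a script. Its argument "targets" is one flat list of numbers, 7 for each row, row after row: the shift along the world's x, y, z each as a share of 0.2 m, from -1 to 1, then the turn, a rotation vector about the world's x, y, z each as a share of 180 degrees, from -1 to 1, then the closure in counts, from 0 (fully open) to 255 (shut). In form: [x, y, z, rx, ry, rz, gripper, x, y, z, rx, ry, rz, gripper, ...]. A call has 1 to 5 rows; each row is the pose to reach, as a shift and turn from the pose measured when the call began, turning the shorter way round; what a row does not reach only later rows make up. A row lasts 1/10 s, in which the tool goes at most 50 mm and 8.59 degrees, less where a joint would pass 70% of its speed; a pose out of reach is approached as far as the arm can. A call with a number of a shift or a turn outside -1 to 1 is refused whole. A call with a gripper value outside its range is refused whole. The fingers move at their own pace and stop on an object; the grip force is fixed at half the most. Time passes only in rows, so rows that repeat a pose let the fingers close. It gives the time, the measured TCP pose, the force and the opening at its end, in the units of the state.
- read_state(): the state, without advancing time (a new reading comes with each control period).
- snapshot(name): name is "scene" or "top" or "wrist"; returns the picture (420x560x3 uint8, red, green, blue); there is no depth.
- camera_info(name): a dict with "fx", "fy", "cx", "cy" (pixels), "extrinsics" (4x4, takes a point from world to camera coordinates). Camera axes: x right, y up, looking along -z (the intrinsics and any distortion apply to the point x, -y, -z); pixel columns grow to the right and rows downward; lengths in m; the calibration is good to about 2 mm. The wrist camera is an equidistant fisheye: a pixel r from the principal point sees the ray r / f radians off the axis. A picture is of the moment at which its call begins: read the wrist's pose just before it. camera_info takes no time and is no camera call; for the wrist camera it gives the pose at the moment of the call.
- close_job(): hands the job in, once; it reports no verdict.
The state is a dict: "time_s": time; "joint_pos": joint angles; "joint_velocities": joint speeds; "tau": joint torques, N m; "tool_pos": TCP position; "tool_rot": TCP orientation; "force": force on the tool from outside, world axes, zero at the start; "wrist_torque": the same for the moment, N m; "width": opening from 0.0 (shut) to 1.0 (fully open).
Only numpy, scipy, OpenCV 4.12 (cv2) and the standard library are available. Lean on these libraries where they do the work, as an engineer would, in place of code of your own. Each camera call takes 0.05 s, during which the arm holds its last target.

## Working session

There is one attempt and no reset: what is moved stays moved. The work goes in short steps, Python scripts to look and compute and a tool call to move; the robot and the scene stay as the last step left them, time stands still between calls to the robot, and variables do not carry over. Pictures are saved under pics/ and viewed, and the job is handed in when it is done.

Besides the shell and the picture viewer there is one more tool, called after "Request:" in YAML: its name, and indented under it one key for each argument. servo_tool: Moves the arm, as the interface text tells. Shift numbers are shares of 0.2 m and turn numbers shares of 180 degrees, none past 1 either way. Its arguments: {"type":"object","properties":{"targets":{"type":"array","items":{"type":"number"}}},"required":["targets"]}

```bash
mkdir -p pics; ls
python3 - <<'E'
from plant import *
import cv2,numpy as np
print(read_state()); print(finger_overhang)
for n in ["scene","top"]:
    c=camera_info(n); print(n,c)
    cv2.imwrite(f"pics/{n}0.png",snapshot(n)[:,:,::-1])
E
```

```text
pics
{'time_s': 0.0, 'joint_pos': array([-1.40529589e+00,  3.81227024e-01,  1.29829386e+00,  1.27103512e-05,
        1.46357979e+00, -2.15304897e-01]), 'joint_velocities': array([-0.00093198, -0.00039858,  0.00138921,  0.00021631, -0.00080134,
        0.00028496]), 'tau': array([ 2.54588937e-03, -4.48460519e+01, -2.31274438e+01, -2.85973528e-05,
        4.80211238e-03, -2.54265665e-06]), 'tool_pos': array([ 0.20436766, -0.51031322,  0.23868394]), 'tool_rot': array([ 9.81927958e-01,  1.89253575e-01,  2.50907526e-05, -7.53617057e-04]), 'force': array([-0.2844374 ,  0.00806908, -0.14016958]), 'wrist_torque': array([ 0.01577178, -0.04425051, -0.00079425]), 'width': 0.9978112458380757}
0.008
scene {'fx': 406.26353053451214, 'fy': 406.26353053451214, 'cx': 273.7128163149204, 'cy': 205.34339561852877, 'extrinsics': array([[ 0.18062681,  0.98338911,  0.01788342, -0.13916101],
       [-0.65082236,  0.10586958,  0.7518124 ,  0.39477528],
       [ 0.73743082, -0.1474364 ,  0.65913451, -1.49246544],
       [ 0.        ,  0.        ,  0.        ,  1.        ]])}
top {'fx': 401.5409145692324, 'fy': 401.5409145692324, 'cx': 271.7980614079681, 'cy': 212.1676035982237, 'extrinsics': array([[ 2.89400256e-02, -9.99575569e-01,  3.34032498e-03,
         1.38623504e-03],
       [ 9.89253902e-01,  2.91199897e-02,  1.43278551e-01,
        -6.37722857e-01],
       [-1.43315009e-01, -8.42055418e-04,  9.89676765e-01,
        -8.38857143e-01],
       [ 0.00000000e+00,  0.00000000e+00,  0.00000000e+00,
         1.00000000e+00]])}
```

View pics/top0.png

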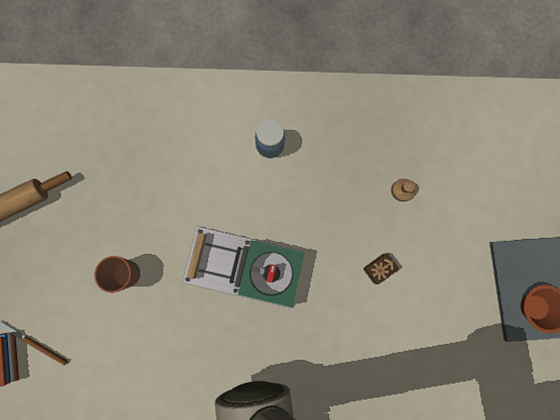

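View pics/scene0.png

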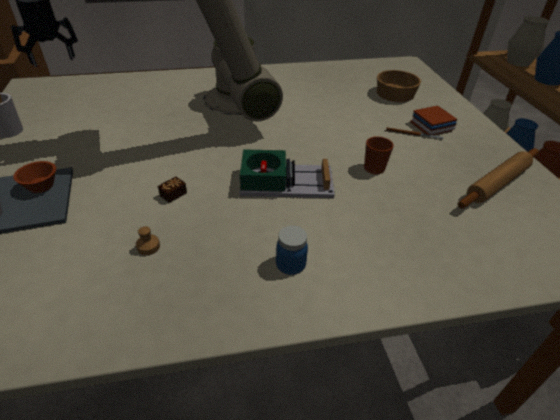

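The top view shows the clamp around (250,265), with the fence to the left and the guard and knob to the right. The block is near (382,268), the jar at (270,138), the cup at (117,273) and the stamp at (404,190). I'll zoom in next.

Run:
```python
import cv2
a=cv2.imread("pics/top0.png")
cv2.imwrite("pics/z1.png",cv2.resize(a[215:320,175:325],None,fx=5.3,fy=5.3,interpolation=cv2.INTER_CUBIC))
cv2.imwrite("pics/z2.png",cv2.resize(a[240:300,350:420],None,fx=9,fy=9,interpolation=cv2.INTER_CUBIC))
```

```text
(no output)
```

View pics/z1.png

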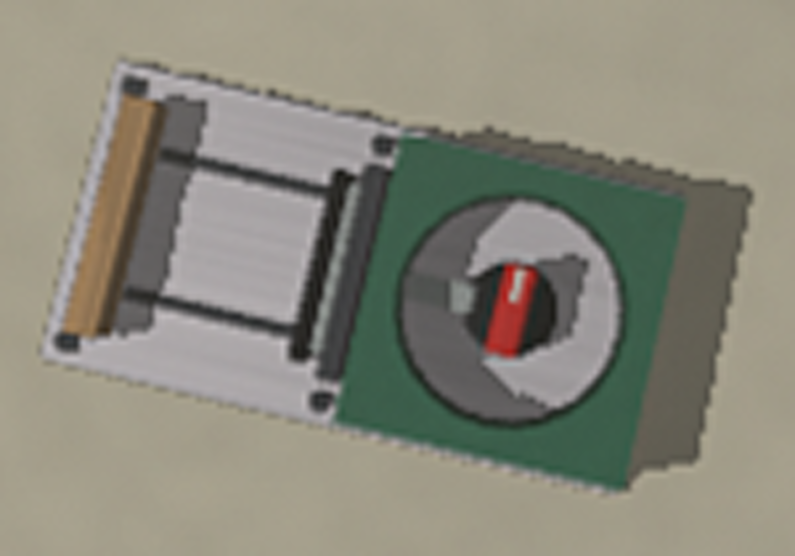

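View pics/z2.png

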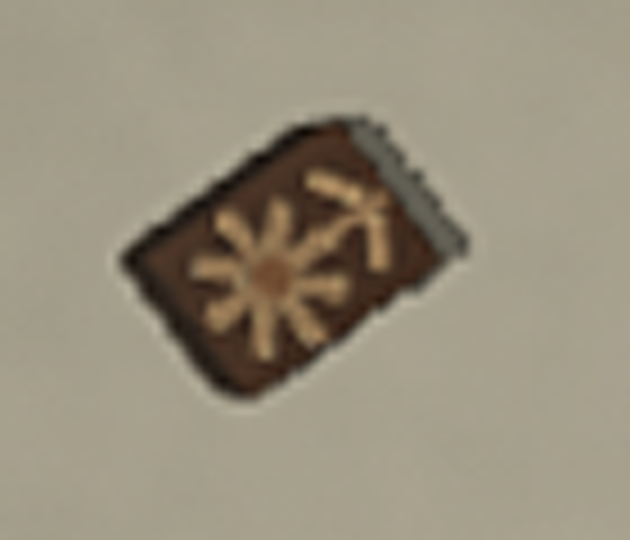

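```bash
cat > h.py <<'E'
import numpy as np, cv2
from plant import *
from scipy.optimize import least_squares, minimize
from scipy.spatial.transform import Rotation as R
def proj(n,P,c=None):
    c=c or camera_info(n); E=c["extrinsics"]; P=np.atleast_2d(P)
    q=P@E[:3,:3].T+E[:3,3]
    x,y,z=q[:,0],-q[:,1],-q[:,2]
    if n=="wrist":
        r=np.hypot(x,y); th=np.arctan2(r,z); k=th/np.maximum(r,1e-12)
        return np.c_[c["cx"]+c["fx"]*k*x, c["cy"]+c["fy"]*k*y]
    return np.c_[c["cx"]+c["fx"]*x/z, c["cy"]+c["fy"]*y/z]
def unproj(n,uv,z,c=None):
    c=c or camera_info(n); E=c["extrinsics"]
    u=(uv[0]-c["cx"])/c["fx"]; v=(uv[1]-c["cy"])/c["fy"]
    if n=="wrist":
        th=np.hypot(u,v); s=np.sin(th)/max(th,1e-12); d=np.array([u*s,-v*s,-np.cos(th)])
    else: d=np.array([u,-v,-1.])
    C=-E[:3,:3].T@E[:3,3]; w=E[:3,:3].T@d
    return C+w*(z-C[2])/w[2]
def pose(p,L):
    L=np.atleast_2d(L); c,s=np.cos(p[2]),np.sin(p[2])
    return np.c_[p[0]+c*L[:,0]-s*L[:,1], p[1]+s*L[:,0]+c*L[:,1], L[:,2]]
def fit(n,L,uv,p0,c=None):
    r=least_squares(lambda p:(proj(n,pose(p,L),c)-uv).ravel(),p0)
    return r.x,r.fun.reshape(-1,2)
E
python3 - <<'E'
from h import *
L=np.array([[65,85,15],[-65,85,15],[59,-163,66],[-59,-163,66],[59,-45,66],[-59,-45,66],[0,-104,66]])/1e3
uv=np.array([[118,62],[45,355],[685,197],[628,490],[400,135],[335,422],[511,311]])/5.3+[174.6,214.6]
p,r=fit("top",L,uv,[.5,.05,0]); print("clamp",p,np.degrees(p[2])); print(r.round(1))
print("bed",pose(p,[0,.018,.015]),"knob",pose(p,[0,-.104,.048]))
# jaw pad top edge, z=.050
for q in [(338,172),(300,355)]: # pad front?
    w=unproj("top",np.array(q)/5.3+[174.6,214.6],.05); d=w[:2]-p[:2]; c,s=np.cos(p[2]),np.sin(p[2]); print("pad clamp", c*d[0]+s*d[1], -s*d[0]+c*d[1])
a=unproj("top",np.array([517,265])/5.3+[174.6,214.6],.058);b=unproj("top",np.array([503,355])/5.3+[174.6,214.6],.058)
print("bar",a,b,np.degrees(np.arctan2(*(a-b)[[1,0]])))
im=cv2.imread("pics/top0.png").astype(int)
sub=im[240:300,350:420]; 
m=np.zeros(im.shape[:2],np.uint8)
sat=(im[...,2]-im[...,0]); lum=im.sum(2)
m[240:300,350:420]=((sat>35)|(lum<200))[240:300,350:420]
g=m[240:300,350:420]
print(g.sum()); cv2.imwrite("pics/m.png",cv2.resize(g*255,None,fx=9,fy=9,interpolation=0))
S=8
G=cv2.resize(g,None,fx=S,fy=S,interpolation=0)
B=np.array([[sx*.022,sy*.03,z] for sx in(1,-1) for sy in(1,-1) for z in(0,.036)])
def cost(p):
    u=(proj("top",pose(p,B))-[350,240]+.5)*S
    h=cv2.convexHull(u.astype(np.float32)).astype(np.int32); M=np.zeros_like(G); cv2.fillPoly(M,[h],1)
    return (M!=G).sum()/S/S
c=unproj("top",(382,268),.03); best=None
for y0 in np.radians([-75,-55,-40]):
    r=minimize(cost,[c[0],c[1],y0],method="Nelder-Mead",options=dict(initial_simplex=[[c[0],c[1],y0],[c[0]+.01,c[1],y0],[c[0],c[1]+.01,y0],[c[0],c[1],y0+.2]]))
    print("block",r.x,np.degrees(r.x[2]),r.fun)
for n,q in [("jar",(270,128)),("cup",(117,268)),("stamp",(404,190))]: print(n,unproj("top",q,.07))
E
```

```text
clamp [ 0.52531292  0.1190089  -0.19499207] -11.172222584307022
[[-0.3 -0.5]
 [-1.1  1. ]
 [ 0.9  0. ]
 [-0.3  0.2]
 [ 0.5 -0.6]
 [-0.2  0.2]
 [ 0.4 -0.3]]
bed [[0.52880058 0.13666778 0.015     ]] knob [[0.50516201 0.01697978 0.048     ]]
pad clamp 0.038052573987241274 -0.02192423224353942
pad clamp -0.037016186614447374 -0.024198643463214035
bar [0.52273994 0.0159703  0.058     ] [0.48689263 0.02053918 0.058     ] -7.263416830919049
609
block [ 0.52336317 -0.22555148 -1.40692975] -80.61113674588802 231.921875
block [ 0.52249019 -0.22593557 -2.5249807 ] -144.67073748074478 68.84375
block [ 0.522661   -0.22601584  0.60348948] 34.57739996423775 67.640625
jar [0.82166869 0.02938516 0.07      ]
cup [0.50606601 0.34116174 0.07      ]
stamp [ 0.69075402 -0.2643951   0.07      ]
```

View pics/m.png

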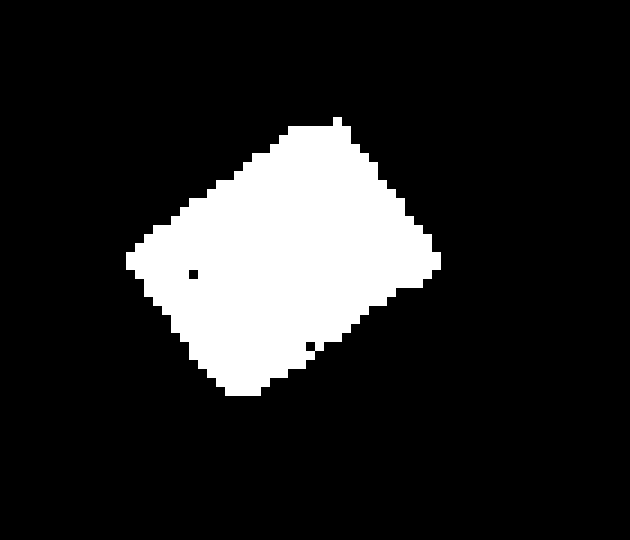

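Request:
servo_tool:
  targets: [0.8,0.7,-0.1,0,0,0.23,0,0.8,0.7,-0.1,0,0,0.23,0,0.8,0.7,-0.1,0,0,0.23,0,0.8,0.7,-0.1,0,0,0.23,0,0.8,0.7,-0.1,0,0,0.23,0]

```text
time_s: 0.6
tool_pos: [0.3667, -0.3669, 0.2182]
tool_rot: [0.849, 0.528, 0.0, -0.001]
force: [-0.7, -0.4, 0.5]
width: 1.003
```

Request:
servo_tool:
  targets: [0.8,0.7,-0.1,0,0,0.23,0,0.8,0.7,-0.1,0,0,0.23,0,0.8,0.7,-0.1,0,0,0.23,0,0.8,0.7,-0.1,0,0,0.23,0,0.8,0.7,-0.1,0,0,0.23,0]

```text
time_s: 1.1
tool_pos: [0.5289, -0.2236, 0.1972]
tool_rot: [0.604, 0.797, 0.0, -0.002]
force: [-1.0, -0.6, -0.3]
width: 0.998
```

```bash
cat >> h.py <<'E'
def st():
    s=read_state(); M=R.from_quat(s["tool_rot"]).as_matrix()
    print("t%.2f"%s["time_s"],"pos",s["tool_pos"].round(4),"yaw_y %.2f"%np.degrees(np.arctan2(M[1,1],M[0,1])),"z",M[:,2].round(3),"F",s["force"].round(2),"T",s["wrist_torque"].round(3),"w %.3f"%s["width"],"q",s["joint_pos"].round(2))
    return s,M
E
python3 - <<'E'
from h import *
st(); cv2.imwrite("pics/w1.png",snapshot("wrist")[:,:,::-1]); c=camera_info("wrist"); print(c)
st()
E
```

```text
t1.10 pos [ 0.5289 -0.2236  0.1972] yaw_y 15.73 z [-0.003  0.003 -1.   ] F [-1.02 -0.61 -0.33] T [ 0.009  0.011 -0.037] w 0.998 q [-0.61  0.46  1.3   0.    1.39 -0.88]
{'fx': 325.19226210127806, 'fy': 325.19226210127806, 'cx': 280.0371773908699, 'cy': 206.2048255528092, 'extrinsics': array([[ 0.96061906,  0.27784448, -0.00366822, -0.44584497],
       [-0.26687175,  0.91884404, -0.29069762,  0.37157182],
       [-0.07739821,  0.28022862,  0.95680794, -0.23513608],
       [ 0.        ,  0.        ,  0.        ,  1.        ]])}
t1.15 pos [ 0.5294 -0.2231  0.197 ] yaw_y 16.13 z [-0.003  0.003 -1.   ] F [-0.53  1.9  -0.74] T [0.08  0.006 0.004] w 1.001 q [-0.61  0.46  1.3   0.    1.39 -0.89]
```

View pics/w1.png

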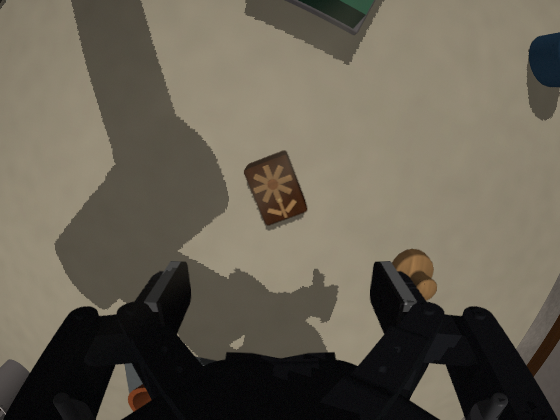

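The wrist picture shows the block at (275,190), carving up and clear of the fingers. I'll refine its pose from here.

Run:
```python
from h import *
st(); c=camera_info("wrist"); im=snapshot("wrist")[:,:,::-1]; c2=camera_info("wrist"); print(np.abs(c["extrinsics"]-c2["extrinsics"]).max())
im=im.astype(int); x0,y0,x1,y1=225,130,330,250
sat=im[...,2]-im[...,0]; lum=im.sum(2)
g=((sat>35)|(lum<130)).astype(np.uint8)[y0:y1,x0:x1]
n,lab,stt,_=cv2.connectedComponentsWithStats(g); k=1+np.argmax(stt[1:,4]); g=(lab==k).astype(np.uint8); g=cv2.morphologyEx(g,cv2.MORPH_CLOSE,np.ones((5,5)))
S=6;G=cv2.resize(g,None,fx=S,fy=S,interpolation=0)
B=np.array([[sx*.022,sy*.03,z] for sx in(1,-1) for sy in(1,-1) for z in(0,.036)])
def mask(p):
    u=(proj("wrist",pose(p,B),c)-[x0,y0]+.5)*S
    M=np.zeros_like(G); cv2.fillPoly(M,[cv2.convexHull(u.astype(np.float32)).astype(np.int32)],1); return M
cost=lambda p:(mask(p)!=G).sum()/S/S
s=[.5225,-.226,.6]
r=minimize(cost,s,method="Nelder-Mead",options=dict(initial_simplex=[s,[s[0]+.01]+s[1:],[s[0],s[1]+.01,s[2]],[s[0],s[1],.8]]))
print("block",r.x,np.degrees(r.x[2]),r.fun,g.sum())
vis=cv2.resize(im[y0:y1,x0:x1].astype(np.uint8),None,fx=S,fy=S,interpolation=0)
cs,_=cv2.findContours(mask(r.x),0,1); cv2.drawContours(vis,cs,-1,(0,255,0),1)
cs,_=cv2.findContours(G,0,1); cv2.drawContours(vis,cs,-1,(0,0,255),1)
cv2.imwrite("pics/v1.png",vis[:600])
```

```text
t1.15 pos [ 0.5294 -0.2231  0.197 ] yaw_y 16.13 z [-0.003  0.003 -1.   ] F [-0.53  1.9  -0.74] T [0.08  0.006 0.004] w 1.001 q [-0.61  0.46  1.3   0.    1.39 -0.89]
0.010513375757429111
block [ 0.5259846  -0.22605411  0.55689976] 31.90800576109746 901.6111111111112 2245
```

View pics/v1.png

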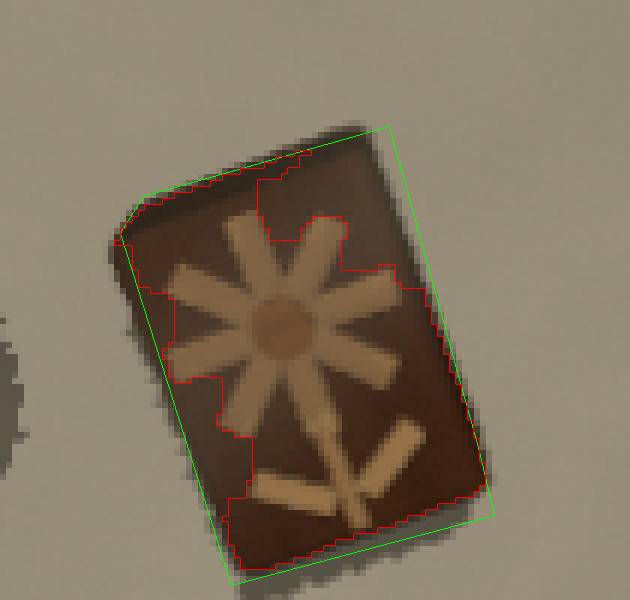

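```bash
cat > blk.py <<'E'
from h import *
def run(out,box=(225,130,330,250),s=[.525,-.226,.58],zb=0.,th=2):
    st(); c=camera_info("wrist"); im=snapshot("wrist")[:,:,::-1]; c2=camera_info("wrist"); print("camdrift",np.abs(c["extrinsics"]-c2["extrinsics"]).max())
    im=np.ascontiguousarray(im); x0,y0,x1,y1=box
    sub=cv2.cvtColor(im,cv2.COLOR_BGR2LAB)[y0:y1,x0:x1].astype(int)
    # ref table colour = median of border; block is redder (a,b chroma) : grabCut
    m=np.full(sub.shape[:2],cv2.GC_PR_FGD,np.uint8)
    pc=proj("wrist",[[s[0],s[1],.036]],c)[0]-[x0,y0]
    yy,xx=np.mgrid[:m.shape[0],:m.shape[1]]; d=np.hypot(xx-pc[0],yy-pc[1])
    m[:]=cv2.GC_PR_BGD; m[d<34]=cv2.GC_PR_FGD; m[d<20]=cv2.GC_FGD; m[d>50]=cv2.GC_BGD
    bg=np.zeros((1,65));fg=np.zeros((1,65))
    cv2.grabCut(np.ascontiguousarray(im[y0:y1,x0:x1]),m,None,bg,fg,6,cv2.GC_INIT_WITH_MASK)
    g=((m==1)|(m==3)).astype(np.uint8)
    S=6;G=cv2.resize(g,None,fx=S,fy=S,interpolation=0)
    B=np.array([[sx*.022,sy*.03,z+zb] for sx in(1,-1) for sy in(1,-1) for z in(0,.036)])
    def mask(p):
        u=(proj("wrist",pose(p,B),c)-[x0,y0]+.5)*S
        M=np.zeros_like(G); cv2.fillPoly(M,[cv2.convexHull(u.astype(np.float32)).astype(np.int32)],1); return M
    cost=lambda p:(mask(p)!=G).sum()/S/S
    r=minimize(cost,s,method="Nelder-Mead",options=dict(initial_simplex=[s,[s[0]+.01]+s[1:],[s[0],s[1]+.01,s[2]],[s[0],s[1],s[2]+.2]]))
    print("block",r.x,np.degrees(r.x[2]),r.fun,g.sum())
    vis=cv2.resize(im[y0:y1,x0:x1],None,fx=S,fy=S,interpolation=0)
    cs,_=cv2.findContours(mask(r.x),0,1); cv2.drawContours(vis,cs,-1,(0,255,0),1)
    cs,_=cv2.findContours(G,0,1); cv2.drawContours(vis,cs,-1,(0,0,255),1)
    cv2.imwrite(out,vis[:600])
E
python3 -c "
import blk; blk.run('pics/v2.png')"
```

```text
t1.20 pos [ 0.528  -0.2249  0.1973] yaw_y 15.50 z [-0.004  0.002 -1.   ] F [-0.31 -0.37 -0.43] T [ 0.025  0.04  -0.06 ] w 0.998 q [-0.61  0.46  1.3  -0.    1.39 -0.88]
camdrift 0.005318684567958587
block [ 0.5240842  -0.22567428  0.63651154] 36.469424682221366 120.6111111111111 3073
```

View pics/v2.png

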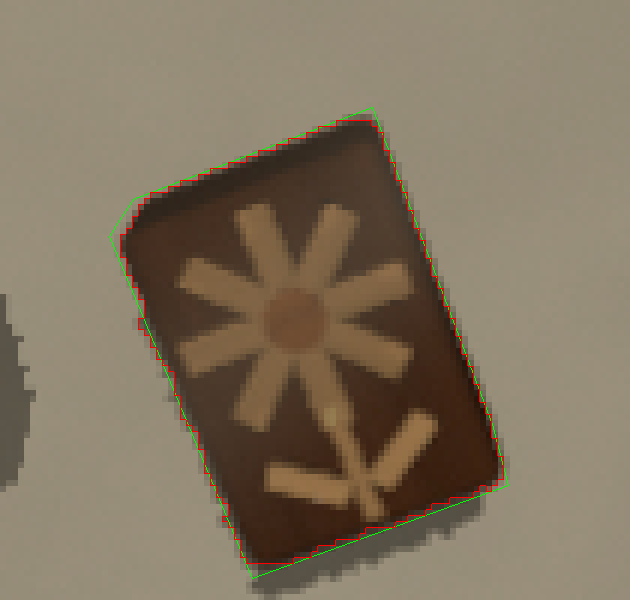

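The fit agrees with the block's edges: (0.524, -0.226), yaw about 36°. I'll rotate and descend.

Request:
servo_tool:
  targets: [-0.023,-0.009,-0.45,0,0,0.112,0,-0.023,-0.009,-0.45,0,0,0.112,0,-0.023,-0.009,-0.45,0,0,0.112,0,-0.023,-0.009,-0.45,0,0,0.112,0,-0.023,-0.009,-0.45,0,0,0.112,0]

```text
time_s: 1.75
tool_pos: [0.5222, -0.2291, 0.1084]
tool_rot: [0.461, 0.887, -0.001, -0.001]
force: [-0.2, -0.1, 0.5]
width: 0.997
```

Run:
```python
from h import *
st();c=camera_info("wrist"); im=np.ascontiguousarray(snapshot("wrist")[:,:,::-1])
s,M=st()
# project grip line and block outline
for z in (.036,):
    P=pose([.524,-.2257,np.radians(35.8)],np.array([[.022,.03,z],[-.022,.03,z],[-.022,-.03,z],[.022,-.03,z]]))
    cv2.polylines(im,[proj("wrist",P,c).astype(np.int32)],True,(0,255,0),1)
q=s["tool_pos"].copy(); q[2]=.036
Q=np.array([q+M[:,1]*a for a in (-.05,.05)]); cv2.polylines(im,[proj("wrist",Q,c).astype(np.int32)],False,(0,0,255),1)
cv2.imwrite("pics/w2.png",im)
```

```text
t1.75 pos [ 0.5222 -0.2291  0.1084] yaw_y 35.08 z [-0.003 -0.001 -1.   ] F [-0.22 -0.05  0.46] T [-0.002  0.012  0.011] w 0.997 q [-0.62  0.54  1.43 -0.    1.17 -1.23]
t1.80 pos [ 0.5224 -0.2289  0.1086] yaw_y 35.13 z [-0.003 -0.001 -1.   ] F [-0.3   0.34  0.04] T [ 0.011  0.017 -0.036] w 0.997 q [-0.62  0.54  1.43 -0.    1.17 -1.23]
```

View pics/w2.png

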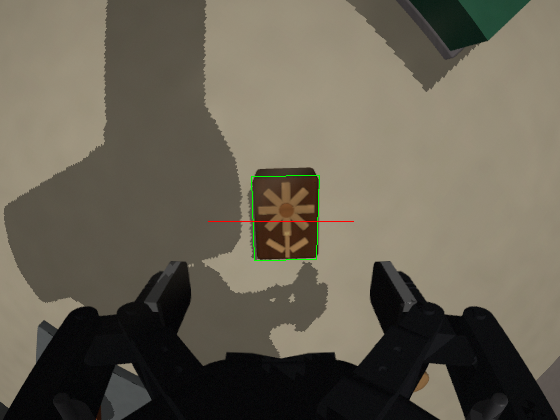

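The outline sits on the block at (285,215) and yaw is aligned, with a few mm of offset to correct. I'll descend and grip.

Request:
servo_tool:
  targets: [0.009,0.016,-0.2,0,0,0.003,0,0.009,0.016,-0.38,0,0,0.003,0,0.009,0.016,-0.45,0,0,0.003,0,0.009,0.016,-0.45,0,0,0.003,0,0.009,0.016,-0.45,0,0,0.003,0]

```text
time_s: 2.3
tool_pos: [0.5247, -0.2263, 0.0198]
tool_rot: [0.457, 0.889, -0.001, 0.0]
force: [0.8, 0.2, -0.2]
width: 0.997
```

Request:
servo_tool:
  targets: [0,0,0,0,0,0,255,0,0,0,0,0,0,255,0,0,0,0,0,0,255,0,0,0,0,0,0,255,0,0,0,0,0,0,255]

```text
time_s: 2.8
tool_pos: [0.5251, -0.2266, 0.0209]
tool_rot: [0.457, 0.889, -0.001, 0.001]
force: [-0.8, -0.0, 6.4]
width: 0.507
```

Request:
servo_tool:
  targets: [0,0,0,0,0,0,255,0,0,0,0,0,0,255,0,0,0,0,0,0,255]

```text
time_s: 3.1
tool_pos: [0.5251, -0.2266, 0.0209]
tool_rot: [0.457, 0.889, -0.001, 0.001]
force: [-0.9, -0.1, 0.4]
width: 0.502
```

```bash
python3 -c "
from h import *
st(); cv2.imwrite('pics/w3.png',snapshot('wrist')[:,:,::-1]); st()"
```

```text
t3.10 pos [ 0.5251 -0.2266  0.0209] yaw_y 35.60 z [ 0.    -0.003 -1.   ] F [-0.95 -0.09  0.39] T [ 0.09   0.051 -0.039] w 0.502 q [-0.61  0.66  1.52 -0.    0.96 -1.23]
t3.15 pos [ 0.5251 -0.2266  0.0209] yaw_y 35.60 z [ 0.    -0.003 -1.   ] F [-1.1   0.61 -0.39] T [ 0.074  0.082 -0.012] w 0.499 q [-0.61  0.66  1.52 -0.    0.96 -1.23]
```

View pics/w3.png

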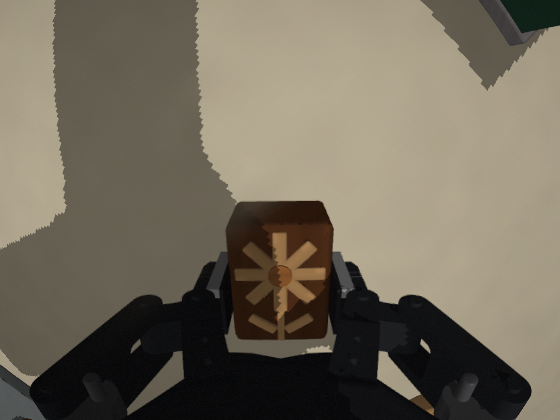

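The block is held squarely in the pads, width 0.50, at (280,275). Lifting and carrying it over.

Request:
servo_tool:
  targets: [0,0,0.25,0,0,0,255,0,0,0.5,0,0,0,255,0,0.25,0.75,0,0,-0.04,255,0,0.5,0.8,0,0,-0.08,255,0,0.7,0.8,0,0,-0.12,255]

```text
time_s: 3.65
tool_pos: [0.5255, -0.0941, 0.1821]
tool_rot: [0.618, 0.786, -0.001, 0.003]
force: [1.7, 1.4, -1.2]
width: 0.505
```

Request:
servo_tool:
  targets: [0,0.25,0,0,0,-0.04,255,0,0.5,0,0,0,-0.08,255,0,0.75,0,0,0,-0.12,255,0,0.9,0,0,0,-0.14,255,0,0.9,0,0,0,-0.14,255]

```text
time_s: 4.15
tool_pos: [0.5247, 0.0896, 0.1819]
tool_rot: [0.774, 0.633, -0.001, 0.002]
force: [-0.2, -0.5, -1.3]
width: 0.502
```

```bash
python3 -c "
from h import *
st(); c=camera_info('wrist');np.save('c4.npy',c['extrinsics']); cv2.imwrite('pics/w4.png',snapshot('wrist')[:,:,::-1]); st()"
```

```text
t4.15 pos [0.5247 0.0896 0.1819] yaw_y -11.42 z [ 0.    -0.005 -1.   ] F [-0.2  -0.49 -1.28] T [-0.022  0.016 -0.011] w 0.502 q [-0.05  0.4   1.44 -0.    1.3   0.15]
t4.20 pos [0.525  0.0876 0.1819] yaw_y -11.39 z [ 0.    -0.005 -1.   ] F [-0.38 -1.35 -1.42] T [-0.027 -0.001  0.028] w 0.502 q [-0.05  0.4   1.44 -0.01  1.3   0.15]
```

View pics/w4.png

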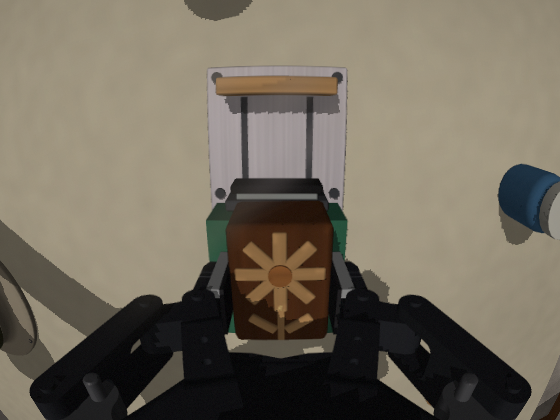

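```bash
python3 -c "
import cv2
a=cv2.imread('pics/w4.png')
cv2.imwrite('pics/z4.png',cv2.resize(a[60:225,195:360],None,fx=3.6,fy=3.6,interpolation=cv2.INTER_CUBIC))"
```

```text
(no output)
```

View pics/z4.png

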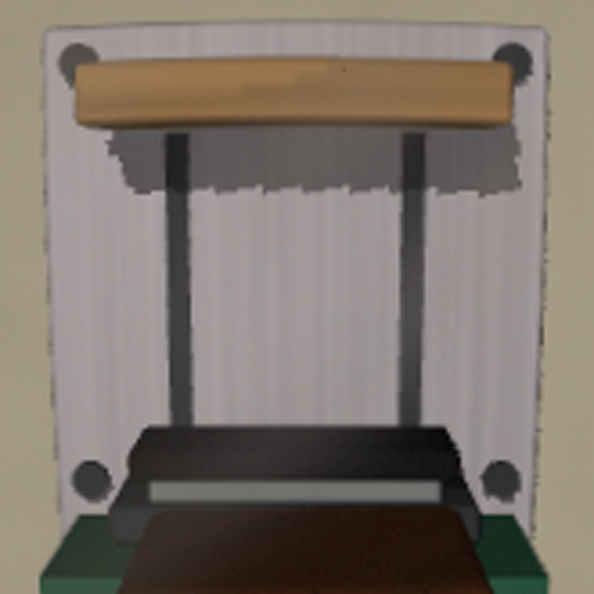

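Run:
```python
from h import *
c=dict(camera_info("wrist")); c["extrinsics"]=np.load("c4.npy"); E=c["extrinsics"]; print("cam",-E[:3,:3].T@E[:3,3])
L=np.array([[-65,85,15],[65,85,15],[-59,-45,66],[59,-45,66],[-59,-45,15],[59,-45,15]])/1e3
uv=np.array([[45,28],[546,28],[42,577],[548,577],[80,517],[515,517]])/3.6+[194.64,59.64]
p,r=fit("wrist",L,uv,[.525,.12,-.195],c); print("clamp",p,np.degrees(p[2])); print(r.round(1))
print("bed",pose(p,[0,.018,.015]),"target",pose(p,[0,.0215,.015]),"knob",pose(p,[0,-.104,.048]))
cs,s=np.cos(p[2]),np.sin(p[2])
for q,z in [((148,428),.0155),((440,428),.0155),((130,460),.05),((460,460),.05),((295,480),.05),((75,127),.015),((510,127),.015)]:
    w=unproj("wrist",np.array(q)/3.6+[194.64,59.64],z,c)[:2]-p[:2]; print(q,(cs*w[0]+s*w[1]).round(4),(-s*w[0]+cs*w[1]).round(4))
```

```text
cam [0.53999497 0.16356172 0.31560603]
clamp [ 0.52791966  0.11934586 -0.1985299 ] -11.374925407615605
[[-1.1  0.1]
 [ 1.4 -0.4]
 [-0.8  0.6]
 [ 0.8  0.6]
 [-0.1 -0.5]
 [-0.2 -0.5]]
bed [[0.53146977 0.1369923  0.015     ]] target [[0.53216007 0.14042355 0.015     ]] knob [[0.50740791 0.01738868 0.048     ]]
(148, 428) -0.0391 -0.0208
(440, 428) 0.0379 -0.0209
(130, 460) -0.0388 -0.0208
(460, 460) 0.0388 -0.0209
(295, 480) 0.0 -0.0258
(75, 127) -0.0563 0.0586
(510, 127) 0.0545 0.0582
```

The clamp pose is consistent: (0.527, 0.119), yaw about -11.3°, pad face near y = -21 mm. I'll move above the bed.

Request:
servo_tool:
  targets: [0.03,0.2,0,0,0,0,255,0.03,0.256,0,0,0,0,255,0.03,0.256,-0.2,0,0,0,255,0.03,0.256,-0.42,0,0,0,255,0.03,0.256,-0.42,0,0,0,255]

```text
time_s: 4.7
tool_pos: [0.5283, 0.1377, 0.0933]
tool_rot: [0.774, 0.633, -0.006, -0.001]
force: [0.2, -1.3, -1.8]
width: 0.504
```

```bash
python3 -c "
from h import *
st(); cv2.imwrite('pics/s5.png',cv2.resize(snapshot('scene')[130:220,210:370,::-1],None,fx=5,fy=5)); cv2.imwrite('pics/w5.png',snapshot('wrist')[:,:,::-1]); st()"
```

```text
t4.70 pos [0.5283 0.1377 0.0933] yaw_y -11.42 z [-0.01  -0.006 -1.   ] F [ 0.23 -1.27 -1.82] T [ 0.006  0.009 -0.   ] w 0.504 q [ 0.04  0.53  1.52 -0.01  1.11  0.24]
t4.80 pos [0.5315 0.1381 0.0985] yaw_y -11.43 z [-0.    -0.006 -1.   ] F [ 0.07 -0.51 -0.43] T [ 0.041 -0.051 -0.011] w 0.499 q [ 0.04  0.52  1.51 -0.01  1.11  0.24]
```

View pics/w5.png

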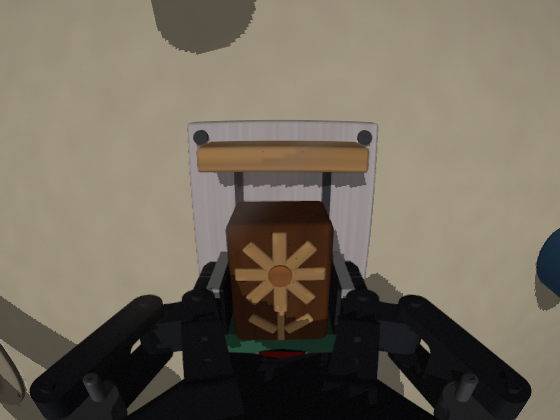

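View pics/s5.png

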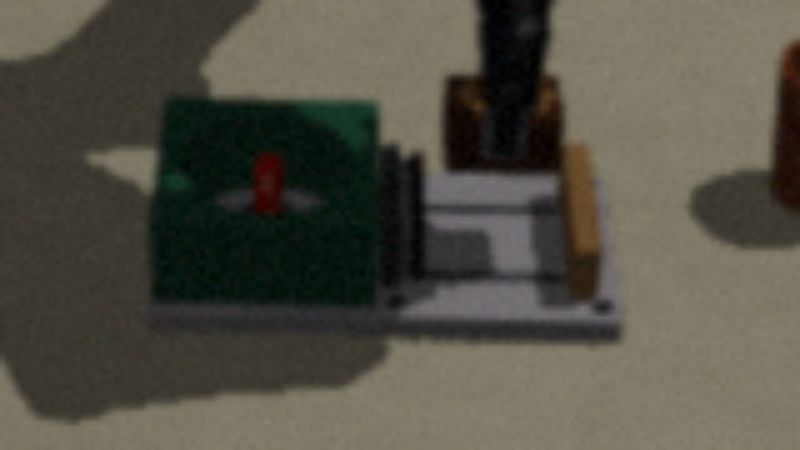

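Run:
```python
from h import *
s,M=st(); c=camera_info("wrist")
B=s["tool_pos"][2]-.0209
for q,z in [((227,230),B+.036),((332,230),B+.036),((236,203),B),((326,203),B),((236,338),B+.036),((328,338),B+.036)]:
    w=unproj("wrist",q,z,c)-s["tool_pos"]; print(q,(M.T@w).round(4), "along clampy", (w[0]*.196+w[1]*.98).round(4))
for q in [((199,171)),((367,171))]:
    w=unproj("wrist",q,.049,c); d=w[:2]-[.527,.1192]; print(d@[.981,-.196], d@[.196,.981])
```

```text
t4.80 pos [0.5315 0.1381 0.0985] yaw_y -11.43 z [-0.    -0.006 -1.   ] F [ 0.07 -0.51 -0.43] T [ 0.041 -0.051 -0.011] w 0.499 q [ 0.04  0.52  1.51 -0.01  1.11  0.24]
(227, 230) [ 0.0284 -0.0207 -0.0153] along clampy 0.0285
(332, 230) [ 0.0284  0.0208 -0.0152] along clampy 0.0284
(236, 203) [ 0.0288 -0.0218  0.0207] along clampy 0.0287
(326, 203) [0.0288 0.0232 0.0208] along clampy 0.0286
(236, 338) [-0.0269 -0.0205 -0.015 ] along clampy -0.0267
(328, 338) [-0.0269  0.0229 -0.0149] along clampy -0.0269
-0.04642395032509809 0.059076430295380296
0.052053709133293484 0.05894270615320422
```

Request:
servo_tool:
  targets: [-0.002,0.008,-0.08,0,0,0,255,-0.002,0.008,-0.16,0,0,0,255,-0.002,0.008,-0.22,0,0,0,255,-0.002,0.008,-0.26,0,0,0,255,-0.002,0.008,-0.26,0,0,0,255]

```text
time_s: 5.3
tool_pos: [0.5312, 0.1394, 0.0466]
tool_rot: [0.774, 0.633, -0.002, 0.002]
force: [0.5, 0.3, -1.7]
width: 0.5
```

```bash
python3 -c "
from h import *
st(); cv2.imwrite('pics/s6.png',cv2.resize(snapshot('scene')[130:220,210:370,::-1],None,fx=5,fy=5)); cv2.imwrite('pics/w6.png',snapshot('wrist')[:,:,::-1]); st()"
```

```text
t5.30 pos [0.5312 0.1394 0.0466] yaw_y -11.44 z [-0.    -0.006 -1.   ] F [ 0.51  0.3  -1.69] T [ 0.004 -0.004 -0.008] w 0.500 q [ 0.04  0.59  1.56 -0.01  0.99  0.25]
t5.40 pos [0.5316 0.1396 0.0473] yaw_y -11.43 z [ 0.001 -0.005 -1.   ] F [ 0.95 -0.39 -1.35] T [-0.017 -0.066  0.013] w 0.500 q [ 0.04  0.59  1.56 -0.01  0.99  0.25]
```

View pics/w6.png

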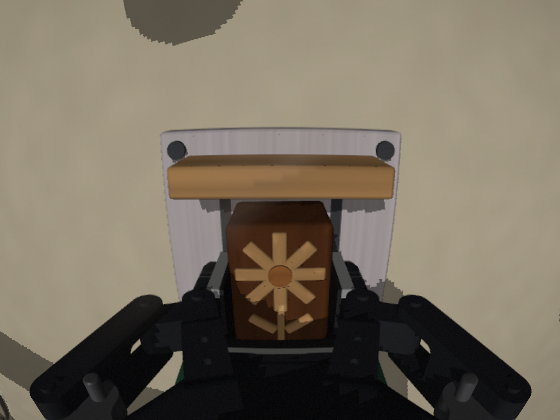

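View pics/s6.png

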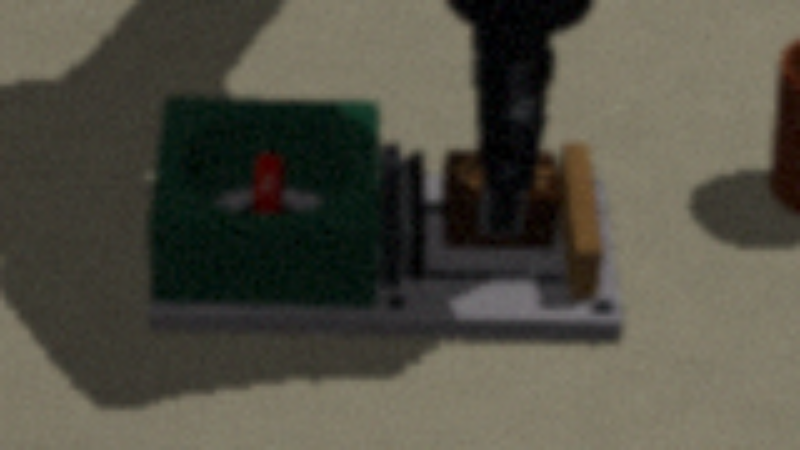

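The block is between fence and jaw with a small gap at the fence and a larger one at the jaw. I'll do the last 11 mm in small steps, watching the force.

Request:
servo_tool:
  targets: [-0.002,0,-0.02,0,0,0,255,-0.002,0,-0.04,0,0,0,255,-0.002,0,-0.047,0,0,0,255,-0.002,0,-0.047,0,0,0,255]

```text
time_s: 5.8
tool_pos: [0.531, 0.1396, 0.0377]
tool_rot: [0.774, 0.633, -0.002, 0.002]
force: [-1.0, -0.1, -1.6]
width: 0.5
```

Request:
servo_tool:
  targets: [0,0,-0.006,0,0,0,255,0,0,-0.006,0,0,0,255,0,0,-0.006,0,0,0,255]

```text
time_s: 6.1
tool_pos: [0.531, 0.1396, 0.0365]
tool_rot: [0.774, 0.633, -0.002, 0.002]
force: [-0.5, -0.3, -2.0]
width: 0.504
```

Request:
servo_tool:
  targets: [0,0,-0.005,0,0,0,255,0,0,-0.005,0,0,0,255,0,0,-0.005,0,0,0,255]

```text
time_s: 6.4
tool_pos: [0.5312, 0.1395, 0.0359]
tool_rot: [0.774, 0.633, -0.001, 0.002]
force: [-1.7, -1.0, 5.5]
width: 0.5
```

Contact on the bed (5.5 N up). I'll release and retreat.

Request:
servo_tool:
  targets: [0,0,0.003,0,0,0,100,0,0,0.003,0,0,0,60,0,0,0.003,0,0,0,30,0,0,0.003,0,0,0,0,0,0,0.003,0,0,0,0]

```text
time_s: 6.9
tool_pos: [0.5312, 0.1395, 0.0365]
tool_rot: [0.774, 0.633, -0.001, 0.002]
force: [0.2, 0.3, 0.6]
width: 1.0
```

Request:
servo_tool:
  targets: [0,0,0.1,0,0,0,0,0,0,0.25,0,0,0,0,0,0,0.5,0,0,0,0,0,-0.2,0.75,0,0,0,0,0,-0.4,0.75,0,0,0,0]

```text
time_s: 7.4
tool_pos: [0.5324, 0.0602, 0.1908]
tool_rot: [0.773, 0.635, 0.001, 0.005]
force: [0.7, -0.9, -1.1]
width: 1.004
```

```bash
python3 -c "
from h import *
st(); snapshot('scene');st(); c=camera_info('wrist');np.save('c7.npy',c['extrinsics']); cv2.imwrite('pics/w7.png',snapshot('wrist')[:,:,::-1]); st()"
```

```text
t7.40 pos [0.5324 0.0602 0.1908] yaw_y -11.20 z [ 0.009 -0.006 -1.   ] F [ 0.73 -0.86 -1.08] T [-0.031 -0.098  0.01 ] w 1.004 q [-0.11  0.39  1.43 -0.01  1.31  0.09]
t7.45 pos [0.5328 0.0528 0.1905] yaw_y -11.54 z [ 0.008 -0.009 -1.   ] F [ 2.97 -6.91  1.6 ] T [-0.184 -0.14  -0.013] w 0.997 q [-0.12  0.39  1.43 -0.01  1.31  0.09]
t7.50 pos [0.5322 0.0554 0.1887] yaw_y -11.68 z [ 0.005 -0.007 -1.   ] F [ 0.53  0.52 -0.41] T [ 0.028  0.    -0.006] w 1.000 q [-0.11  0.4   1.43 -0.01  1.31  0.09]
```

View pics/w7.png

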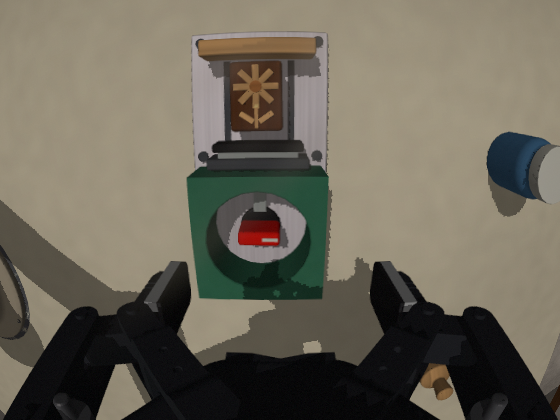

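The block lies squarely in the clamp at (256,97), and the knob bar is at (260,233). I'll move over the knob, turn, and narrow the gripper.

Request:
servo_tool:
  targets: [-0.13,-0.19,-0.05,0,0,0.235,178,-0.13,-0.19,-0.05,0,0,0.235,178,-0.13,-0.19,-0.05,0,0,0.235,178,-0.13,-0.19,-0.05,0,0,0.235,178,-0.13,-0.19,-0.05,0,0,0.235,178]

```text
time_s: 8.0
tool_pos: [0.5059, 0.0177, 0.1782]
tool_rot: [0.493, 0.87, 0.001, 0.004]
force: [0.7, 0.2, 0.6]
width: 0.306
```

Request:
servo_tool:
  targets: [0,0,0,0,0,0.235,178,0,0,0,0,0,0.235,178,0,0,0,0,0,0.235,178,0,0,0,0,0,0.235,178,0,0,0,0,0,0.235,178]

```text
time_s: 8.5
tool_pos: [0.5057, 0.0182, 0.1778]
tool_rot: [0.142, 0.99, 0.003, 0.003]
force: [-0.6, -0.5, 0.1]
width: 0.306
```

```bash
python3 -c "
from h import *
st(); snapshot('scene');st(); c=camera_info('wrist');np.save('c8.npy',c['extrinsics']); cv2.imwrite('pics/w8.png',snapshot('wrist')[:,:,::-1]); st()"
```

```text
t8.50 pos [0.5057 0.0182 0.1778] yaw_y 73.63 z [ 0.006  0.005 -1.   ] F [-0.58 -0.49  0.08] T [ 0.036 -0.055 -0.035] w 0.306 q [-0.2   0.36  1.52  0.01  1.25 -1.49]
t8.55 pos [0.5057 0.0182 0.1778] yaw_y 74.03 z [ 0.006  0.005 -1.   ] F [ 0.01 -0.38  0.18] T [-0.004  0.018 -0.028] w 0.299 q [-0.2   0.36  1.52  0.01  1.25 -1.5 ]
t8.60 pos [0.5057 0.0182 0.1778] yaw_y 73.36 z [ 0.006  0.005 -1.   ] F [-0.42 -0.53  0.12] T [ 0.055  0.002 -0.025] w 0.305 q [-0.2   0.36  1.52  0.01  1.25 -1.48]
```

View pics/w8.png

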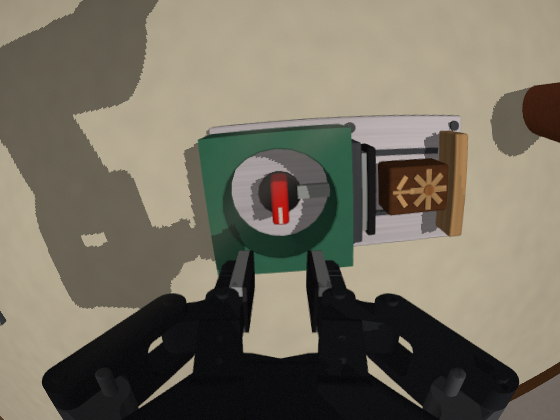

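```bash
python3 -c "
import cv2
a=cv2.imread('pics/w8.png')
cv2.imwrite('pics/z8.png',cv2.resize(a[115:285,190:370],None,fx=3.5,fy=3.5,interpolation=cv2.INTER_CUBIC))"
```

```text
(no output)
```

View pics/z8.png

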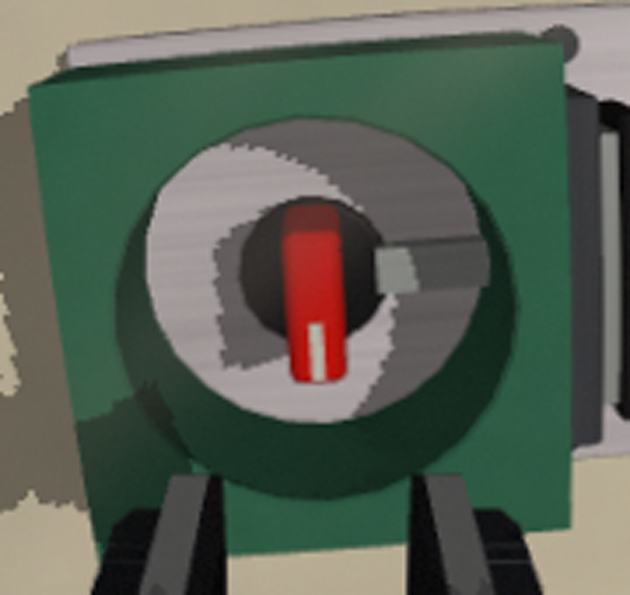

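Run:
```python
from h import *
c=dict(camera_info("wrist")); c["extrinsics"]=np.load("c8.npy")
f=lambda q:np.array(q)/3.5+[189.64,114.64]
L=np.array([[-59,-163,66],[-59,-45,66],[59,-45,66],[59,-163,66]])/1e3
p,r=fit("wrist",L,f([[30,88],[562,38],[571,527],[100,555]]),[.525,.12,-.195],c); print("clamp",p,np.degrees(p[2]));print(r.round(1)); print("knob",pose(p,[0,-.104,.048]))
t=np.linspace(0,2*np.pi,60)
k=pose(p,[0,-.104,.066])[0]
W=np.array([unproj("wrist",f(q),.066,c) for q in [(113,300),(516,300),(315,117),(320,500)]]); print("well pts",W.round(4))
A=np.c_[2*W[:,:2],np.ones(4)]; s=np.linalg.lstsq(A,(W[:,:2]**2).sum(1),rcond=None)[0]; print("well c",s[:2],"r",np.sqrt(s[2]+s[0]**2+s[1]**2))
Bq=np.array([unproj("wrist",f(q),.058,c) for q in [(283,235),(340,230),(347,378),(292,384)]]); print("bar c",Bq.mean(0)); d=(Bq[2]+Bq[3]-Bq[0]-Bq[1])/2; e=(Bq[1]-Bq[0]+Bq[2]-Bq[3])/2
print("bar dir",np.degrees(np.arctan2(d[1],d[0])),np.linalg.norm(d),np.linalg.norm(e),np.degrees(np.arctan2(e[1],e[0])))
```

```text
clamp [ 0.52685259  0.12026124 -0.19863694] -11.381058289022075
[[-1.1 -1.5]
 [ 0.8  0.1]
 [ 0.5 -0.1]
 [-0.4  2. ]]
knob [[0.50632993 0.01830625 0.048     ]]
well pts [[ 0.4895 -0.0248  0.066 ]
 [ 0.5148  0.0632  0.066 ]
 [ 0.4625  0.0306  0.066 ]
 [ 0.5505  0.0067  0.066 ]]
well c [0.50634489 0.01799552] r 0.04578136423921949
bar c [0.50642623 0.018235   0.058     ]
bar dir -13.018200424948173 0.036152767730667966 0.013106236379920814 79.82565420949663
```

Request:
servo_tool:
  targets: [0.003,0,-0.2,0,0,0.028,178,0.003,0,-0.4,0,0,0.028,178,0.003,0,-0.4,0,0,0.028,178,0.003,0,-0.4,0,0,0.028,178]

```text
time_s: 9.0
tool_pos: [0.5066, 0.0183, 0.0984]
tool_rot: [0.102, 0.995, 0.003, 0.002]
force: [-0.7, 0.2, 0.9]
width: 0.3
```

```bash
python3 -c "
from h import *
st(); snapshot('scene');st(); c=camera_info('wrist');np.save('c9.npy',c['extrinsics']); cv2.imwrite('pics/w9.png',snapshot('wrist')[:,:,::-1]); st()"
```

```text
t9.00 pos [0.5066 0.0183 0.0984] yaw_y 78.26 z [ 0.005  0.005 -1.   ] F [-0.7   0.24  0.89] T [ 0.043 -0.001  0.041] w 0.300 q [-0.2   0.46  1.63  0.01  1.05 -1.57]
t9.05 pos [0.5071 0.0181 0.0993] yaw_y 78.29 z [ 0.007  0.005 -1.   ] F [-0.59 -0.87  1.16] T [-0.009  0.02   0.004] w 0.305 q [-0.2   0.46  1.63  0.01  1.05 -1.57]
t9.10 pos [0.5073 0.0181 0.0996] yaw_y 78.32 z [ 0.009  0.005 -1.   ] F [ 0.3   0.46 -0.38] T [-0.047  0.007 -0.01 ] w 0.303 q [-0.2   0.46  1.63  0.01  1.05 -1.57]
```

View pics/w9.png

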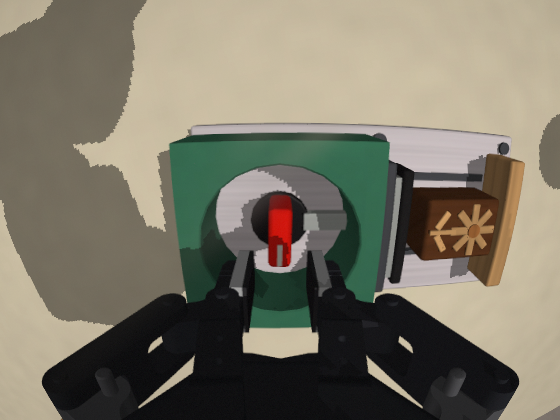

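The bar is at (281,232), aligned with the finger gap and centred in the well. Descending.

Request:
servo_tool:
  targets: [-0.005,0,-0.1,0,0,0.001,178,-0.005,0,-0.2,0,0,0.001,178,-0.005,0,-0.3,0,0,0.001,178,-0.005,0,-0.3,0,0,0.001,178]

```text
time_s: 9.5
tool_pos: [0.5062, 0.0181, 0.0395]
tool_rot: [0.101, 0.995, 0.003, 0.004]
force: [0.6, 0.6, 0.3]
width: 0.305
```

```bash
python3 -c "
from h import *
st(); cv2.imwrite('pics/w10.png',snapshot('wrist')[:,:,::-1]); st()"
```

```text
t9.50 pos [0.5062 0.0181 0.0395] yaw_y 78.45 z [ 0.008  0.005 -1.   ] F [0.56 0.64 0.31] T [-0.005 -0.038 -0.041] w 0.305 q [-0.2   0.55  1.69  0.01  0.89 -1.58]
t9.55 pos [0.5067 0.018  0.0405] yaw_y 78.46 z [ 0.009  0.005 -1.   ] F [-0.19 -0.46 -1.04] T [0.047 0.016 0.034] w 0.302 q [-0.2   0.55  1.69  0.01  0.89 -1.58]
```

View pics/w10.png

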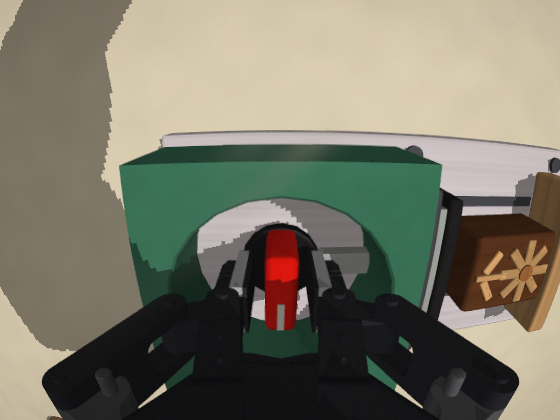

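The fingers straddle the bar evenly. Closing on it.

Request:
servo_tool:
  targets: [-0.002,0,0,0,0,0,255,-0.002,0,0,0,0,0,255,-0.002,0,0,0,0,0,255,-0.002,0,0,0,0,0,255,-0.002,0,0,0,0,0,255]

```text
time_s: 10.05
tool_pos: [0.5073, 0.018, 0.0421]
tool_rot: [0.101, 0.995, 0.003, 0.006]
force: [-0.3, 1.8, 8.2]
width: 0.151
```

```bash
python3 -c "
from h import *
st()"
```

```text
t10.05 pos [0.5073 0.018  0.0421] yaw_y 78.44 z [ 0.013  0.004 -1.   ] F [-0.29  1.84  8.23] T [ 0.169  0.069 -0.231] w 0.151 q [-0.2   0.55  1.69  0.01  0.89 -1.58]
```

Request:
servo_tool:
  targets: [0,0,0,0,0,-0.02,255,0,0,0,0,0,-0.04,255,0,0,0,0,0,-0.06,255,0,0,0,0,0,-0.08,255,0,0,0,0,0,-0.08,255]

```text
time_s: 10.55
tool_pos: [0.5072, 0.018, 0.0422]
tool_rot: [0.225, 0.974, 0.002, 0.006]
force: [1.0, 0.4, -5.3]
width: 0.152
```

```bash
python3 -c "
from h import *
st()"
```

```text
t10.55 pos [0.5072 0.018  0.0422] yaw_y 64.03 z [ 0.013  0.001 -1.   ] F [ 1.    0.41 -5.28] T [-0.124 -0.093 -0.077] w 0.152 q [-0.2   0.54  1.69  0.    0.89 -1.32]
```

Request:
servo_tool:
  targets: [0,0,0,0,0,-0.025,255,0,0,0,0,0,-0.05,255,0,0,0,0,0,-0.075,255,0,0,0,0,0,-0.1,255,0,0,0,0,0,-0.125,255]

```text
time_s: 11.05
tool_pos: [0.5072, 0.018, 0.0422]
tool_rot: [0.411, 0.912, 0.0, 0.006]
force: [1.7, 0.8, -7.1]
width: 0.151
```

```bash
python3 -c "
from h import *
st()
for i in range(4): snapshot('top') if i==0 else snapshot('wrist'); s,M=st()"
```

```text
t11.05 pos [0.5072 0.018  0.0422] yaw_y 41.50 z [ 0.012 -0.005 -1.   ] F [ 1.69  0.81 -7.11] T [-0.063 -0.105  0.343] w 0.151 q [-0.2   0.54  1.69 -0.    0.89 -0.92]
t11.10 pos [0.5072 0.018  0.0422] yaw_y 41.27 z [ 0.012 -0.005 -1.   ] F [ 1.55 -0.12 -8.32] T [-0.082 -0.125  0.136] w 0.148 q [-0.2   0.54  1.69 -0.    0.89 -0.92]
t11.15 pos [0.5072 0.018  0.0422] yaw_y 41.58 z [ 0.012 -0.004 -1.   ] F [ 1.83 -0.58 -6.61] T [-0.139 -0.028 -0.138] w 0.149 q [-0.2   0.54  1.69 -0.    0.89 -0.92]
t11.20 pos [0.5072 0.018  0.0422] yaw_y 41.67 z [ 0.012 -0.004 -1.   ] F [ 1.2  -0.24 -6.39] T [-0.13  -0.051 -0.242] w 0.151 q [-0.2   0.54  1.69 -0.    0.89 -0.92]
t11.25 pos [0.5072 0.018  0.0422] yaw_y 41.66 z [ 0.012 -0.004 -1.   ] F [ 2.58  0.16 -6.04] T [-0.099 -0.082 -0.186] w 0.152 q [-0.2   0.54  1.69 -0.    0.89 -0.92]
```

Free drag reads 0.34 N m in motion. Continuing.

Request:
servo_tool:
  targets: [0,0,-0.004,0,0,-0.025,255,0,0,-0.004,0,0,-0.05,255,0,0,-0.004,0,0,-0.075,255,0,0,-0.004,0,0,-0.1,255,0,0,-0.004,0,0,-0.125,255]

```text
time_s: 11.75
tool_pos: [0.5071, 0.018, 0.0421]
tool_rot: [0.579, 0.815, -0.001, 0.007]
force: [-2.5, -0.4, 2.6]
width: 0.148
```

```bash
python3 -c "
from h import *
st(); cv2.imwrite('pics/t11.png',cv2.resize(snapshot('top')[215:320,175:325,::-1],None,fx=5.3,fy=5.3,interpolation=cv2.INTER_CUBIC));cv2.imwrite('pics/w11.png',snapshot('wrist')[:,:,::-1])"
```

```text
t11.75 pos [0.5071 0.018  0.0421] yaw_y 19.17 z [ 0.01  -0.009 -1.   ] F [-2.5  -0.42  2.59] T [0.008 0.401 0.367] w 0.148 q [-0.19  0.55  1.69 -0.01  0.89 -0.52]
```

View pics/t11.png

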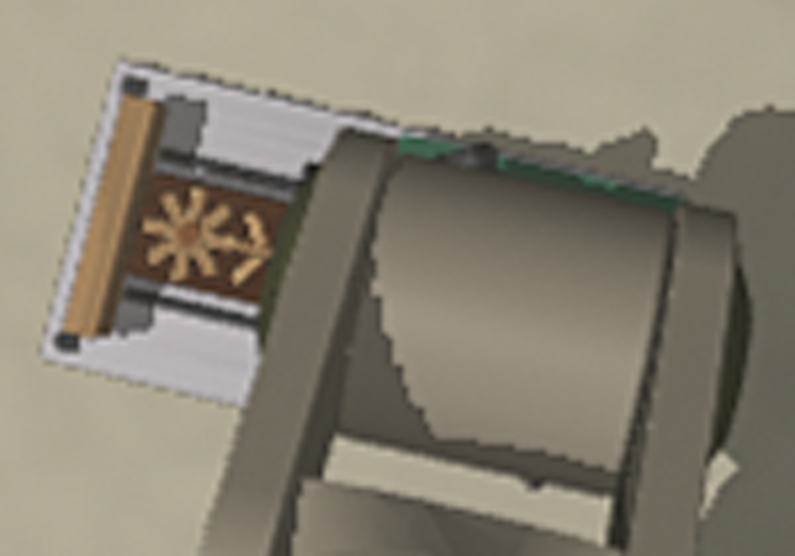

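View pics/w11.png

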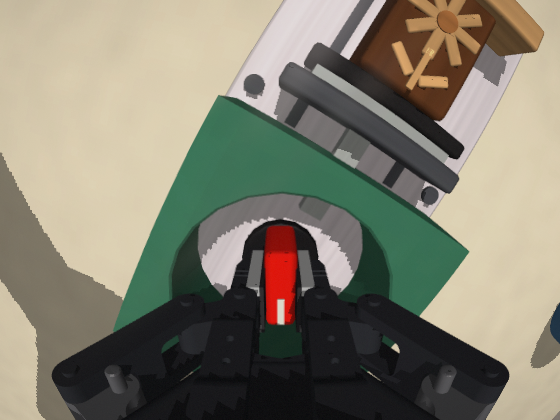

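Pad and block are about to touch, and the block still has some millimetres to the fence. Now smaller steps.

Request:
servo_tool:
  targets: [0,0,0,0,0,-0.013,255,0,0,0,0,0,-0.026,255,0,0,0,0,0,-0.039,255,0,0,0,0,0,-0.052,255,0,0,0,0,0,-0.065,255]

```text
time_s: 12.35
tool_pos: [0.5071, 0.018, 0.0422]
tool_rot: [0.658, 0.753, -0.001, 0.007]
force: [-0.6, -0.5, -3.3]
width: 0.149
```

```bash
python3 -c "
from h import *
st()"
```

```text
t12.35 pos [0.5071 0.018  0.0422] yaw_y 7.71 z [ 0.008 -0.011 -1.   ] F [-0.57 -0.52 -3.34] T [0.031 0.171 0.387] w 0.149 q [-0.19  0.55  1.69 -0.01  0.9  -0.32]
```

Request:
servo_tool:
  targets: [0,0,0,0,0,-0.01,255,0,0,0,0,0,-0.02,255,0,0,0,0,0,-0.03,255]

```text
time_s: 12.65
tool_pos: [0.5071, 0.018, 0.0422]
tool_rot: [0.692, 0.722, -0.002, 0.006]
force: [0.1, 0.9, -2.3]
width: 0.15
```

```bash
python3 -c "
from h import *
st(); cv2.imwrite('pics/w12.png',snapshot('wrist')[:,:,::-1])"
```

```text
t12.65 pos [0.5071 0.018  0.0422] yaw_y 2.39 z [ 0.007 -0.011 -1.   ] F [ 0.13  0.91 -2.31] T [0.036 0.147 0.379] w 0.150 q [-0.19  0.55  1.69 -0.01  0.9  -0.23]
```

View pics/w12.png

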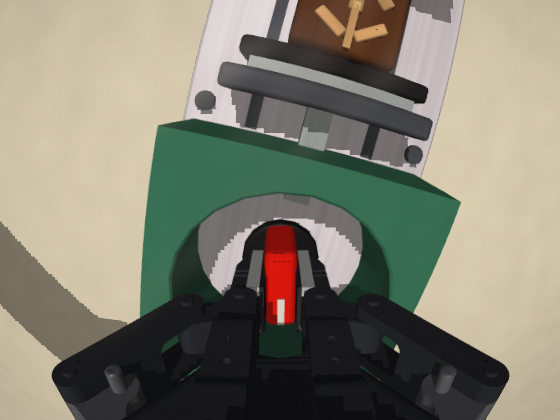

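Request:
servo_tool:
  targets: [0,0,0,0,0,-0.008,255,0,0,0,0,0,-0.016,255,0,0,0,0,0,-0.024,255]

```text
time_s: 13.0
tool_pos: [0.5071, 0.018, 0.0422]
tool_rot: [0.72, 0.694, -0.002, 0.006]
force: [1.0, 0.5, -3.2]
width: 0.145
```

```bash
python3 -c "
from h import *
s,M=st();print(s['tau'][5])"
```

```text
t13.00 pos [0.5071 0.018  0.0422] yaw_y -2.10 z [ 0.006 -0.012 -1.   ] F [ 0.99  0.49 -3.17] T [0.058 0.182 0.362] w 0.145 q [-0.19  0.55  1.69 -0.01  0.9  -0.15]
-0.00411063592764549
```

Request:
servo_tool:
  targets: [0,0,0,0,0,-0.008,255,0,0,0,0,0,-0.016,255]

```text
time_s: 13.2
tool_pos: [0.5071, 0.018, 0.0422]
tool_rot: [0.738, 0.675, -0.002, 0.006]
force: [0.3, -0.4, -2.4]
width: 0.151
```

```bash
python3 -c "
from h import *
s,M=st();print(s['tau'][5]); cv2.imwrite('pics/t13.png',cv2.resize(snapshot('top')[215:320,175:325,::-1],None,fx=5.3,fy=5.3,interpolation=cv2.INTER_CUBIC))"
```

```text
t13.20 pos [0.5071 0.018  0.0422] yaw_y -5.08 z [ 0.005 -0.012 -1.   ] F [ 0.28 -0.39 -2.44] T [0.068 0.142 0.379] w 0.151 q [-0.19  0.55  1.69 -0.01  0.9  -0.1 ]
0.053718569688498974
```

View pics/t13.png

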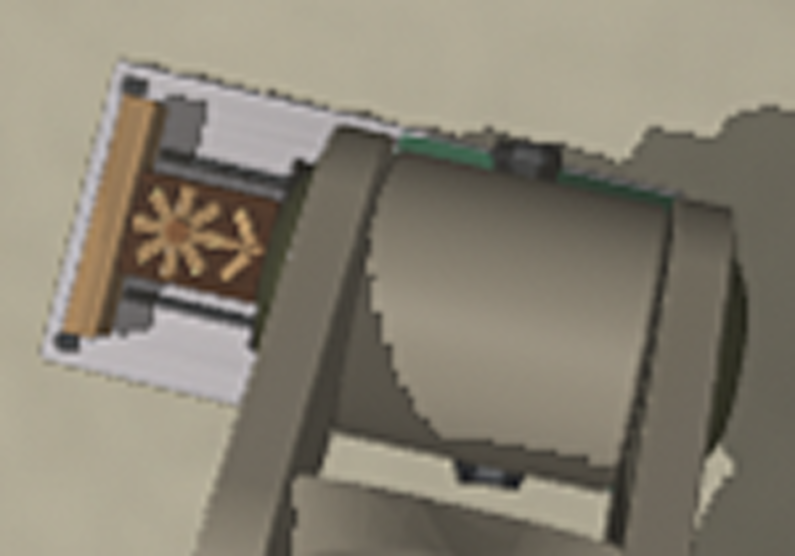

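The block has slid about 3 mm to the fence and torque is still at baseline (~0.37). Continuing in 0.05 rad steps.

Request:
servo_tool:
  targets: [0,0,0,0,0,-0.008,255,0,0,0,0,0,-0.016,255]

```text
time_s: 13.45
tool_pos: [0.5071, 0.018, 0.0422]
tool_rot: [0.756, 0.655, -0.002, 0.006]
force: [-0.7, -0.1, -2.9]
width: 0.149
```

```bash
python3 -c "
from h import *
s,M=st()"
```

```text
t13.45 pos [0.5071 0.018  0.0422] yaw_y -8.14 z [ 0.005 -0.012 -1.   ] F [-0.69 -0.11 -2.92] T [0.064 0.131 0.445] w 0.149 q [-0.19  0.55  1.69 -0.01  0.9  -0.04]
```

Request:
servo_tool:
  targets: [0,0,0,0,0,-0.008,255,0,0,0,0,0,-0.016,255]

```text
time_s: 13.65
tool_pos: [0.5071, 0.018, 0.0422]
tool_rot: [0.772, 0.635, -0.002, 0.006]
force: [0.9, 0.6, -2.1]
width: 0.152
```

```bash
python3 -c "
from h import *
s,M=st()"
```

```text
t13.65 pos [0.5071 0.018  0.0422] yaw_y -11.14 z [ 0.004 -0.013 -1.   ] F [ 0.94  0.62 -2.05] T [0.134 0.134 0.503] w 0.152 q [-0.19  0.55  1.69 -0.01  0.9   0.01]
```

Torque is now 0.50, about 0.13 over drag, which is roughly 9–13 N. One more small step.

Request:
servo_tool:
  targets: [0,0,0,0,0,-0.008,255]

```text
time_s: 13.75
tool_pos: [0.507, 0.018, 0.0422]
tool_rot: [0.781, 0.625, -0.003, 0.006]
force: [-0.3, 0.2, -2.4]
width: 0.149
```

```bash
python3 -c "
from h import *
s,M=st()
for i in range(6): snapshot('wrist'); st()"
```

```text
t13.75 pos [0.507  0.018  0.0422] yaw_y -12.70 z [ 0.004 -0.013 -1.   ] F [-0.31  0.19 -2.36] T [0.119 0.095 0.557] w 0.149 q [-0.19  0.55  1.69 -0.02  0.9   0.04]
t13.80 pos [0.507  0.018  0.0422] yaw_y -12.77 z [ 0.004 -0.013 -1.   ] F [ 0.68 -0.6  -3.02] T [0.124 0.178 0.371] w 0.147 q [-0.19  0.55  1.69 -0.02  0.9   0.04]
t13.85 pos [0.507  0.018  0.0422] yaw_y -12.66 z [ 0.004 -0.013 -1.   ] F [ 0.54  0.29 -3.36] T [0.041 0.139 0.291] w 0.150 q [-0.19  0.55  1.69 -0.02  0.9   0.04]
t13.90 pos [0.5071 0.018  0.0422] yaw_y -12.61 z [ 0.004 -0.013 -1.   ] F [ 0.42 -0.46 -2.71] T [0.077 0.163 0.219] w 0.150 q [-0.19  0.55  1.69 -0.01  0.9   0.04]
t13.95 pos [0.5071 0.018  0.0422] yaw_y -12.60 z [ 0.004 -0.013 -1.   ] F [ 0.26  0.03 -2.85] T [0.104 0.133 0.205] w 0.151 q [-0.19  0.55  1.69 -0.01  0.9   0.04]
t14.00 pos [0.5071 0.018  0.0422] yaw_y -12.59 z [ 0.004 -0.013 -1.   ] F [ 0.14  0.94 -3.09] T [0.116 0.081 0.248] w 0.147 q [-0.19  0.55  1.69 -0.01  0.9   0.04]
t14.05 pos [0.5071 0.018  0.0422] yaw_y -12.59 z [ 0.004 -0.013 -1.   ] F [-0.24 -0.2  -2.86] T [0.074 0.115 0.208] w 0.152 q [-0.19  0.55  1.69 -0.01  0.9   0.04]
```

Motion torque is 0.56, about 14–15 N by the fit. Releasing the knob with a narrow opening and going straight up.

Request:
servo_tool:
  targets: [0,0,0,0,0,0,178,0,0,0,0,0,0,178,0,0,0,0,0,0,178,0,0,0,0,0,0,178]

```text
time_s: 14.45
tool_pos: [0.5072, 0.018, 0.0423]
tool_rot: [0.78, 0.625, -0.002, 0.006]
force: [0.7, -1.0, -0.6]
width: 0.304
```

```bash
python3 -c "
from h import *
s,M=st(); cv2.imwrite('pics/w14.png',snapshot('wrist')[:,:,::-1])"
```

```text
t14.45 pos [0.5072 0.018  0.0423] yaw_y -12.60 z [ 0.004 -0.013 -1.   ] F [ 0.7  -0.99 -0.57] T [-0.003 -0.028 -0.03 ] w 0.304 q [-0.19  0.55  1.69 -0.01  0.9   0.04]
```

View pics/w14.png

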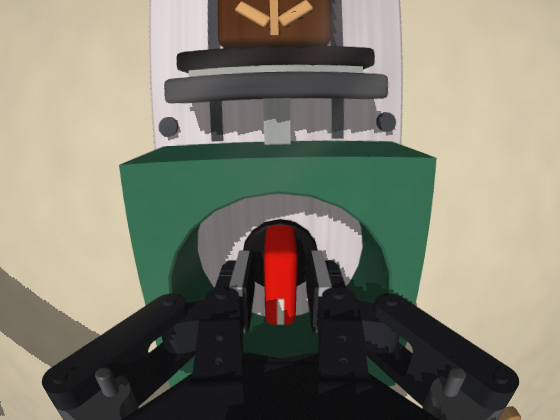

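Request:
servo_tool:
  targets: [0,0,0.1,0,0,0,178,0,0,0.2,0,0,0,178,0,0,0.4,0,0,0,178,0,0,0.6,0,0,0,178,0,0,0.7,0,0,0,178]

```text
time_s: 15.0
tool_pos: [0.5079, 0.0179, 0.1856]
tool_rot: [0.78, 0.625, -0.001, 0.008]
force: [0.1, -0.2, 0.5]
width: 0.309
```

Request:
servo_tool:
  targets: [-0.25,-0.25,0,0,0,0,178,-0.5,-0.5,0,0,0,0,178,-0.5,-0.5,0,0,0,0,178,-0.5,-0.5,0,0,0,0,178,-0.5,-0.5,0,0,0,0,178]

```text
time_s: 15.5
tool_pos: [0.4079, -0.0825, 0.186]
tool_rot: [0.781, 0.624, -0.001, 0.008]
force: [-0.0, 0.1, 1.1]
width: 0.298
```

```bash
python3 -c "
from h import *
s,M=st(); a=np.ascontiguousarray(snapshot('top')[:,:,::-1]); cv2.imwrite('pics/t15.png',cv2.resize(a[215:320,175:325],None,fx=5.3,fy=5.3,interpolation=cv2.INTER_CUBIC)); cv2.imwrite('pics/t15f.png',a);cv2.imwrite('pics/s15.png',cv2.resize(snapshot('scene')[130:220,210:370,::-1],None,fx=5,fy=5))"
```

```text
t15.50 pos [ 0.4079 -0.0825  0.186 ] yaw_y -12.71 z [ 0.01  -0.014 -1.   ] F [-0.02  0.11  1.14] T [ 0.002  0.01  -0.026] w 0.298 q [-0.48  0.2   1.74 -0.01  1.19 -0.26]
```

View pics/t15.png

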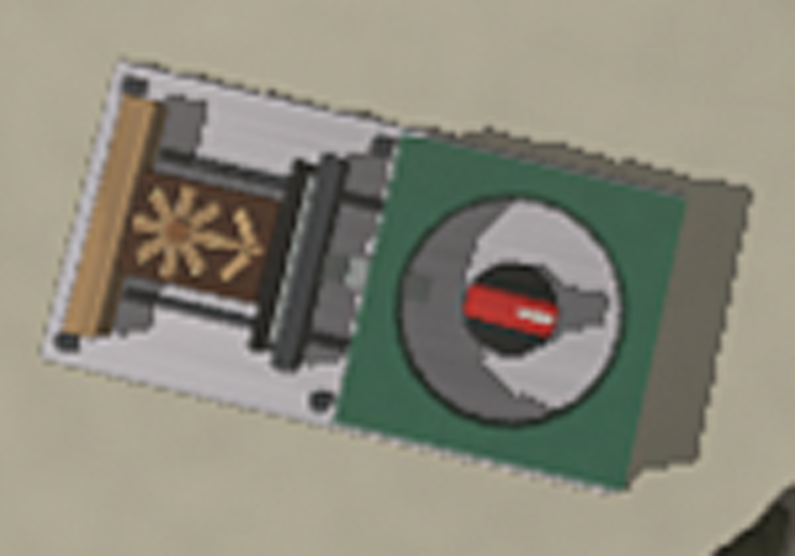

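View pics/t15f.png

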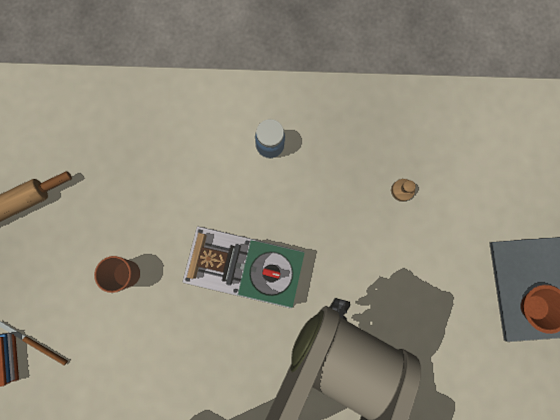

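View pics/s15.png

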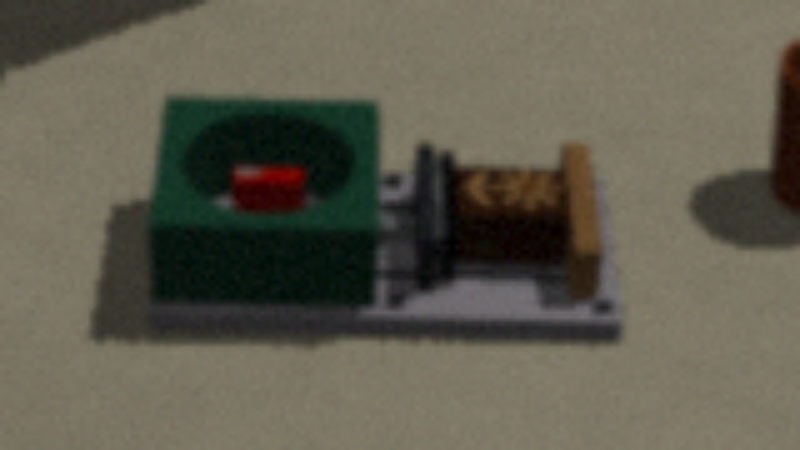

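The block sits square between pad and fence, carving up. The knob is free, and the jar, cup and stamp are where they were. Handing in.

```bash
python3 -c "
from plant import *
print(close_job())"
```

```text
the job is handed in; nothing more can be done
None
```

I placed the block carving up on the clamp bed, touching down at about 5 N, and let it go. I then turned the red knob about 91° clockwise in a single grasp, let it go and moved the arm clear. I handed the job in just after 15.5 s; no verdict is reported.

- **Pinch force:** I estimate 10 to 15 N, inferred from knob torque rather than measured at the jaw. Turning torque rose from about 0.37 N m of drag to 0.56 N m.
    - The last three torque readings give about 14–15 N.
    - The turn since contact, at the stated stiffness, gives only about 10–11 N. Both are inside 8 to 20 N.
    - A single torque reading is noisy by about 2.5 N. I did not grip the knob again to check.
- **Drag:** My measured drag of 0.37 N m is slightly above the stated 0.34 N m. Using the stated value, the last reading alone would mean about 18 N.
- **Final pictures:** The block lies flat and square between the pad and the fence, carving up. The jar, cup and stamp are where they started, and the gripper is clear of everything.
- **Guard:** I noticed no sign of contact with it. The largest wrist force I read at the knob was about 8 N, while gripping and turning it.

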